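# Index the marked jar to the label camera

### The job

One jar on the inspection turntable has a red dot on its lid. Push the turntable round by its rim, never touching the jars, until the marked jar stands in front of the label camera, and lock the table there: tip the index latch over onto the rim and ease the table on until the latch drops fully into its notch. Push gently, do not force the table against the latch, leave the other things on the bench where they are, and let go.

Things in the scene. Friction and masses are not known exactly. Their poses are not given: they have to be found in the camera images.
- stand: Fixed stand of the inspection turntable. Origin on the bench under the turntable's vertical axis, z up. Its -x side is the front, where a small black label camera stands (lens 105 mm up and 217 mm from the axis, housing 50 mm wide, 51 mm deep, 125 mm tall); its +y side carries the index latch in a bracket (two cheeks, 104 mm apart over all, up to 82 mm above the bench).
- platter: Round platter, turning either way on the stand without stops; a steady bearing drag of about 0.5 N m lets it stay where it is left. Origin on the axis at its underside, 40 mm above the bench, z up. Top surface 14 mm above the origin, outer radius 188 mm. Six jar nests at radius 86 mm, at 0, 60, 120, ... degrees from the platter's own x axis.
- rim_gap (a point): Middle of one hand gap in the raised blue rim, at radius 155 mm on the platter's top, 30 degrees from the platter's x. The rim is 10 mm thick (radius 150 to 160), 30 mm tall, in six pieces reaching 18 degrees either side of each nest direction; the six gaps between (at 30, 90, 150, ... degrees) are 65 mm wide. A finger set down in a gap can push on the end of a rim piece.
- notch (a point): One notch of the index ring, at radius 180 mm on the platter's top, in the same direction as point rim_gap. The ring is the platter's flat steel edge outside the rim (radius 168 to 188 mm, level with the top); it has six open notches 14 mm wide, one outside each hand gap. Whenever a notch is under the latch, one of the jars is at the front.
- latch_rod (a point): Middle of the latch's pivot rod, which runs along the stand's x, 238 mm from the turntable's axis and 72 mm above the bench. The latch hub is clamped on the rod up to 18 mm to either side of this point, a different amount each time that is not reported: the exact angle at which the table locks is to be found by feel.
- latch (a joint): Index latch angle, rad: 0 = down in a notch (table locked, 1.5 mm play each way); 0.18 = nose riding on the index ring; 1.78 = tipped back, leaning outward, stays so. Below about 1.4 it falls inward by its own weight, and drops into a notch that comes under it. Nose 11 mm wide, 58 mm from the rod. Red ball knob, 24 mm, 63 mm from the rod; tipped back, it is 35 mm outward (+y) of and 52 mm above the rod.
- jar_marked: The marked sample jar: red dot 38 mm across on its yellow lid and a red label; 58 mm wide, 68 mm tall, about 0.2 kg, standing in one of the six nests (about 1.5 mm of play). Origin at the centre of its underside.
- jar_b: A sample jar of the same kind, 58 mm wide and 68 mm tall, olive green with a plain yellow lid and white label, standing in a nest on the platter; origin at the centre of its underside
- jar_c: A sample jar of the same kind, 58 mm wide and 68 mm tall, olive green with a plain yellow lid and white label, standing in a nest on the platter; origin at the centre of its underside
- jar_d: A sample jar of the same kind, 58 mm wide and 68 mm tall, olive green with a plain yellow lid and white label, standing in a nest on the platter; origin at the centre of its underside
- jar_e: A sample jar of the same kind, 58 mm wide and 68 mm tall, olive green with a plain yellow lid and white label, standing in a nest on the platter; origin at the centre of its underside
- jar_f: A sample jar of the same kind, 58 mm wide and 68 mm tall, olive green with a plain yellow lid and white label, standing in a nest on the platter; origin at the centre of its underside
- big_jar: Bystander: a large olive jar with yellow lid, 86 mm wide, 138 mm tall, origin at the centre of its underside.
- tape_roll: Bystander: a roll of packing tape lying flat, 100 mm wide, 48 mm tall, origin at the centre of its underside.
- scanner: Bystander: a hand scanner lying on the bench, 195 mm long along its x, 60 mm wide, 30 mm tall; origin at the underside near its middle.
Mind the look-alikes: they are no part of the job. What is shaped like the jar_c but orange or pink is not meant.

How it is judged:
By the outcome, as a careful person would: the job done as asked, in the order asked, and still so for the second after the job is handed in, with the robot touching nothing.
It also fails if it takes over 69 s, if anything falls off the work surface, if the arm or the gripper's body presses on something with over 40 N, if the wrist force passes 120 N, or if a joint passes its speed limit or range.

### The arm

A 6-joint arm with a two-finger parallel gripper is mounted at the origin on the work surface. World frame = base frame: x ahead of the robot, y to its left, z up, the work surface at z = 0. Lengths are in m, angles in rad, forces in N, time in s.
With the tool pointing down it reaches from about 0.325 to 0.85 m from the base axis. Payload 4.4 kg.
Tool frame: the origin (TCP) lies at the very end of the fingers, on their centre line; the grasp point (between the pads) lies 19 mm behind it; z points along the fingers, y is the line along which they close (so a half turn about z gives the same grasp; the last joint's range is limited). The gripper opens to 94 mm and grips with 3 to 60 N. Pads are 16 mm wide; open, the fingers measure 119 mm over their backs; the gripper's body (75 mm by 177 mm) begins 78 mm behind the grasp point.
Start: joints at [1.077, 0.207, 1.542, -0, 1.393, -0.15], TCP at [0.193, 0.542, 0.205] pointing down, gripper open.
Joint ranges: [-2.73, 2.73], [-0.86, 2.22], [0.23, 2.46], [-1.11, 4.25], [0.08, 2.63], [-2.82, 2.82]. Speed limits (rad/s): [2.79, 2.79, 3.14, 3.14, 3.14, 3.14].

### API

Orientations are given as a unit quaternion [w, x, y, z].
In Python, from station import env gives the robot as it stands. Calls block until the motion is done:
- env.movep(position, orientation): joint-space move of the TCP to a pose.
- env.servo_line(position, frame=None, max_speed=0.15): straight line of the TCP; frame=None keeps the orientation; max_speed is the mean speed in m/s.
- env.movej(angles): joint-space move.
- env.open_gripper() and env.gripper_close(grip_force=None): open the fingers fully, or close them until they stop; grip_force is the grip in N (None keeps the last).
- env.sleep(seconds).
- env.inverse_kinematics(position, orientation): joint angles nearest the present ones, or None.
- env.get_state(): the state.
- env.snapshot(name): name is "scene" or "top"; returns the picture (420x560x3 uint8, blue, green, red); there is no depth.
- env.camera_info(name): a dict with "intrinsics" (3x3 intrinsics, pixels), "dist" ([k1, k2, p1, p2, k3] as OpenCV has them; the pictures are not rectified), "T" (4x4, takes a point from camera to world coordinates). Camera axes: x right, y up, looking along -z (the intrinsics and any distortion apply to the point x, -y, -z); pixel columns grow to the right and rows downward; lengths in m; the calibration is good to about 2 mm. A picture is of the moment at which its call begins. camera_info takes no time and is no camera call.
A pose or a line that the arm cannot do raises env.PlanningError and nothing moves.
- env.sign_off(): hands the job in; it is judged then, once.
Trained networks look in the newest picture that a camera, given by its name, has taken for a name from the list of things; names that differ only in an ending like _2 or _b are one class to them, and where a whole thing is asked for, a point or a joint stands for the part that bears it (a point fixed in the world has none). Each returns a list of dicts, best first, with "confidence" (0 to 1); they miss things now and then, are a little off and sometimes report something else, mostly with a low value. They report only what shows in the picture. A call takes as long as a camera call. They do not tell look-alikes from the thing itself.
- env.look_for(camera, target): "box" ([left, top, right, bottom] in pixels, round what is visible of it).
- env.trace(camera, target): "mask" (420x560 bool, what is visible of it) and "box" ([left, top, right, bottom] in pixels, round what is visible of it).
The state is a dict: "t": time; "joints": joint angles; "qvel": joint speeds; "effort": joint torques, N m; "ee_pos": TCP position; "tool_rot": TCP orientation; "ft_force": force on the tool from outside, world axes, zero at the start; "wrist_torque": the same for the moment, N m; "grip_width": opening from 0.0 (shut) to 1.0 (fully open); "finger_force": force on a finger pad.
Only numpy, scipy, OpenCV 4.12 (cv2) and the standard library are available. Lean on these libraries where they do the work, as an engineer would, in place of code of your own. Each camera call takes 0.05 s, during which the arm holds its last target. There are 200 camera calls.

## Working session

There is one attempt and no reset: what is moved stays moved. The work goes in short steps, each a Python script; the robot and the scene stay as the last script left them, time stands still between calls to the robot, and variables do not carry over. Pictures are saved under pics/ and viewed, at most 10 in all, crops included, and the job is handed in when it is done.

```bash
ls; mkdir -p pics
python3 - <<'E'
from station import env
import cv2
for n in ("scene","top"):
    im=env.snapshot(n); cv2.imwrite(f"pics/{n}0.png",im)
    c=env.camera_info(n); print(c)
    for t in ["platter","jar_marked","latch","stand","big_jar","tape_roll","scanner","jar_b"]:
        print(n,t,[(r["box"],round(r["confidence"],2)) for r in env.look_for(n,t)])
s=env.get_state(); print(s)
E
```

```text
pics
{'intrinsics': array([[404.60137227,   0.        , 274.76106886],
       [  0.        , 404.60137227, 207.22443159],
       [  0.        ,   0.        ,   1.        ]]), 'dist': array([0.03921464, 0.        , 0.        , 0.        , 0.        ]), 'T': array([[-0.81647416, -0.36631099,  0.44630281,  1.01153944],
       [ 0.57693044, -0.54815807,  0.60553613,  0.68106232],
       [ 0.02282995,  0.75189028,  0.65889286,  0.82451937],
       [ 0.        ,  0.        ,  0.        ,  1.        ]])}
scene platter [([169.0, 164.3, 299.4, 261.5], 0.91)]
scene jar_marked [([200.1, 174.9, 219.9, 202.7], 0.75)]
scene latch [([289.7, 225.4, 315.6, 253.8], 0.55)]
scene stand [([256.6, 150.6, 322.9, 284.5], 0.61), ([226.4, 166.4, 245.8, 193.7], 0.35), ([167.6, 164.8, 299.5, 262.1], 0.16)]
scene big_jar [([212.0, 108.0, 239.4, 154.5], 0.8)]
scene tape_roll [([169.9, 149.3, 201.5, 174.5], 0.67)]
scene scanner [([419.6, 257.6, 448.1, 326.7], 0.81)]
scene jar_b [([224.1, 198.9, 246.2, 232.8], 0.96), ([131.8, 157.5, 150.4, 183.1], 0.92), ([225.9, 169.5, 244.8, 192.1], 0.86), ([251.1, 175.0, 270.0, 
[... 1327 characters left out ...]
, 178.3], 0.6)]
{'t': 0.9, 'joints': array([ 1.07750813e+00,  2.06550586e-01,  1.54149822e+00,  3.64392817e-06,
        1.39346199e+00, -1.50484365e-01]), 'qvel': array([ 0.00128697, -0.00037678,  0.00031968,  0.00112591, -0.00035531,
       -0.00209635]), 'effort': array([ 2.20457655e-04, -3.70865893e+01, -2.81772298e+01,  6.98040985e-02,
        2.73450720e-02, -3.53959831e-05]), 'ee_pos': array([0.19328462, 0.5415612 , 0.20547561]), 'tool_rot': array([1.12465741e-05, 1.70564206e-01, 9.85346563e-01, 3.93933976e-05]), 'ft_force': array([ 0.7145238 , -0.19736303, -0.34959645]), 'wrist_torque': array([ 0.0080663 , -0.02807004,  0.04051124]), 'finger_force': 0.0, 'grip_width': 1.0021065863966}
```

Run:
```python
import cv2
a=cv2.imread("pics/top0.png")[100:330,100:500]; cv2.imwrite("pics/topc.png",cv2.resize(a,(800,460),interpolation=cv2.INTER_CUBIC))
a=cv2.imread("pics/scene0.png")[90:350,110:460]; cv2.imwrite("pics/scenec.png",cv2.resize(a,(800,594),interpolation=cv2.INTER_CUBIC))
```

```text
(no output)
```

View pics/topc.png

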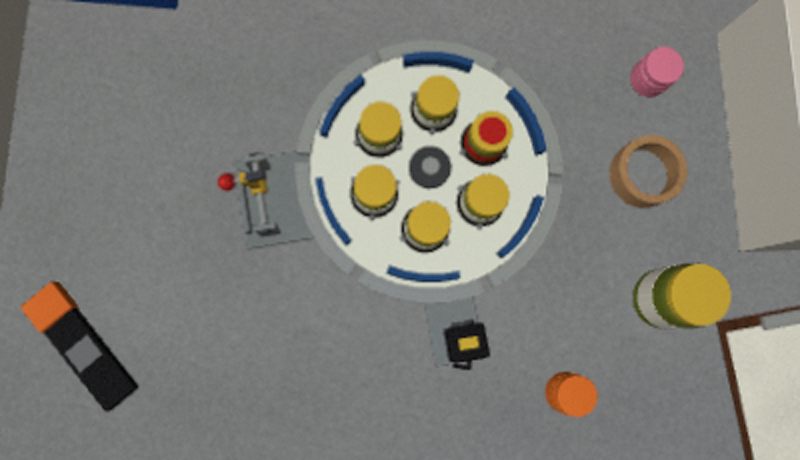

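View pics/scenec.png

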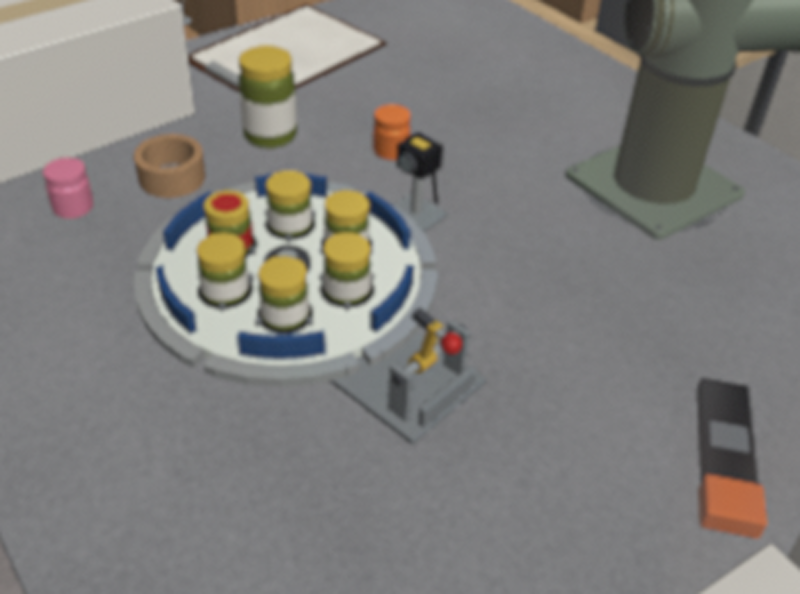

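The top view shows the platter centred near crop (430,167), i.e. full-image pixel (315,183). The marked jar is at upper right (crop 490,132). The label camera is toward the robot (467,343), and the latch is tipped back on the left with its red knob at (227,181). The scene view agrees; the pink and orange jars are look-alikes. Next I fit the geometry.

```bash
cat > geo.py <<'E'
import numpy as np, cv2
from station import env
from scipy.optimize import minimize
def proj(n,P):
    c=env.camera_info(n); T=c["T"]; p=(np.atleast_2d(P)-T[:3,3])@T[:3,:3]
    p=p*[1,-1,-1]
    return cv2.projectPoints(p.reshape(-1,1,3),np.zeros(3),np.zeros(3),c["intrinsics"],c["dist"])[0].reshape(-1,2)
def unproj(n,uv,z):
    c=env.camera_info(n); T=c["T"]
    q=cv2.undistortPoints(np.array(uv,float).reshape(-1,1,2),c["intrinsics"],c["dist"]).reshape(-1,2)
    d=np.c_[q[:,0],-q[:,1],-np.ones(len(q))]@T[:3,:3].T
    return T[:3,3]+d*((z-T[2,3])/d[:,2])[:,None]
def render(n,cx,cy,th):
    m=np.zeros((420*4,560*4),np.uint8)
    for k in range(6):
        a=np.radians(np.linspace(-18,18,9)+60*k)+th
        for i in range(8):
            P=[(cx+r*np.cos(b),cy+r*np.sin(b),z) for b in a[i:i+2] for r in (.15,.16) for z in (.054,.084)]
            h=cv2.convexHull(proj(n,np.array(P)).astype(np.float32)); cv2.fillConvexPoly(m,((h+.5)*4).astype(np.int32),255)
    return cv2.resize(m,(560,420),interpolation=cv2.INTER_AREA)/255.
def bluemask(im):
    h=cv2.cvtColor(im,cv2.COLOR_BGR2HSV); return ((h[...,0]>95)&(h[...,0]<125)&(h[...,1]>110)).astype(float)
def fit(ims,x0,fixc=False):
    ms={}
    for n,im in ims.items():
        m=bluemask(im); r=cv2.dilate((render(n,*x0)>0).astype(np.uint8),np.ones((25,25))); ms[n]=m*r
    f=lambda v:sum(np.abs(render(n,*((x0[0],x0[1],v[0]) if fixc else v))-m).sum() for n,m in ms.items())
    if fixc: 
        g=np.radians(np.arange(-30,30,1))+x0[2]; b=g[np.argmin([f([t]) for t in g])]
        r=minimize(f,[b],method="Nelder-Mead",options=dict(initial_simplex=[[b-.01],[b+.01]],xatol=2e-4))
    else:
        s=np.array(x0)+np.vstack([np.zeros(3),np.diag([.01,.01,.05])]); r=minimize(f,x0,method="Nelder-Mead",options=dict(initial_simplex=s,xatol=2e-4))
    return r.x,r.fun,{n:m.sum() for n,m in ms.items()}
E
python3 - <<'E'
from geo import *
ims={n:cv2.imread(f"pics/{n}0.png") for n in("top","scene")}
c0=unproj("top",[[315,183.5]],.07)[0]; print(c0)
dot=unproj("top",[[100+492/2,100+131/2]],.122)[0]; print("dot",dot,"scene",unproj("scene",[[110+227*.4375,90+203*.4375]],.122))
best=[]
for th in (0,20,40):
    for k in ({"top":ims["top"]},{"scene":ims["scene"]},ims): best.append((list(k),fit(k,[c0[0],c0[1],np.radians(th)])))
for b in best:print(b)
# latch: red knob
for n in ims:
    h=cv2.cvtColor(ims[n],cv2.COLOR_BGR2HSV); m=(((h[...,0]<6)|(h[...,0]>174))&(h[...,1]>150)&(h[...,2]>80)).astype(np.uint8)
    _,_,st,ce=cv2.connectedComponentsWithStats(m)
    for s,c in zip(st[1:],ce[1:]):
        if s[4]>12: print(n,c,s[4],unproj(n,[c],.124)[0])
print("cam box",unproj("top",[[100+469/2,100+343/2]],.125))
print("rod ends top",unproj("top",[[100+258/2,100+160/2],[100+266/2,100+232/2]],.08))
a=ims["top"][165:225,200:260]; b=ims["scene"][210:290,260:340]
cv2.imwrite("pics/latch0.png",np.hstack([cv2.resize(a,(400,400),interpolation=cv2.INTER_CUBIC),cv2.resize(b,(400,400),interpolation=cv2.INTER_CUBIC)]))
E
```

```text
[ 0.58167449 -0.09494431  0.07      ]
dot [ 0.62155907 -0.17185538  0.122     ] scene [[ 0.61977835 -0.16815603  0.122     ]]Traceback (most recent call last):
  File "<stdin>", line 7, in <module>
  File "geo.py", line 32, in fit
    s=np.array(x0)+np.vstack([np.zeros(3),np.diag([.01,.01,.05])]); r=minimize(f,x0,method="Nelder-Mead",options=dict(initial_simplex=s,xatol=2e-4))
                                                                      ~~~~~~~~^^^^^^^^^^^^^^^^^^^^^^^^^^^^^^^^^^^^^^^^^^^^^^^^^^^^^^^^^^^^^^^^^^^^^^
    res = _minimize_neldermead(fun, x0, args, callback, bounds=bounds,
                               **options)
    fxe = func(xe)
    fx = function(np.copy(x), *(wrapper_args + args))
  File "geo.py", line 27, in <lambda>
    f=lambda v:sum(np.abs(render(n,*((x0[0],x0[1],v[0]) if fixc else v))-m).sum() for n,m in ms.items())
               ~~~^^^^^^^^^^^^^^^^^^^^^^^^^^^^^^^^^^^^^^^^^^^^^^^^^^^^^^^^^^^^^^^^^^^^^^^^^^^^^^^^^^^^^^
  File "geo.py", line 27, in <genexpr>
    f=lambda v:sum(np.abs(render(n,*((x0[0],x0[1],v[0]) if fixc else v))-m).sum() for n,m in ms.items())
                          ~~~~~~^^^^^^^^^^^^^^^^^^^^^^^^^^^^^^^^^^^^^^^^
  File "geo.py", line 19, in render
    h=cv2.convexHull(proj(n,np.array(P)).astype(np.float32)); cv2.fillConvexPoly(m,((h+.5)*4).astype(np.int32),255)
                     ~~~~^^^^^^^^^^^^^^^
  File "geo.py", line 5, in proj
    c=env.camera_info(n); T=c["T"]; p=(np.atleast_2d(P)-T[:3,3])@T[:3,:3]
ValueError: time passes only in moves, steps and waits
```

```bash
sed -i 's/env.camera_info(n)/CI(n)/; 3a import functools\nCI=functools.lru_cache(lambda n:env.camera_info(n))' geo.py
cat > a.py <<'E'
from geo import *
ims={n:cv2.imread(f"pics/{n}0.png") for n in("top","scene")}
c0=unproj("top",[[315,183.5]],.07)[0]
best=[]
for th in (0,20,40):
    for k in ({"top":ims["top"]},{"scene":ims["scene"]},ims): best.append((list(k),fit(k,[c0[0],c0[1],np.radians(th)])))
for b in best:print(b)
for n in ims:
    h=cv2.cvtColor(ims[n],cv2.COLOR_BGR2HSV); m=(((h[...,0]<6)|(h[...,0]>174))&(h[...,1]>150)&(h[...,2]>80)).astype(np.uint8)
    _,_,st,ce=cv2.connectedComponentsWithStats(m)
    for s,c in zip(st[1:],ce[1:]):
        if s[4]>12: print(n,c,s[4],unproj(n,[c],.124)[0])
print("cam box",unproj("top",[[100+469/2,100+343/2]],.125))
print("rod ends top",unproj("top",[[100+258/2,100+160/2],[100+266/2,100+232/2]],.08))
a=ims["top"][165:225,200:260]; b=ims["scene"][210:290,260:340]
cv2.imwrite("pics/latch0.png",np.hstack([cv2.resize(a,(400,400),interpolation=cv2.INTER_CUBIC),cv2.resize(b,(400,400),interpolation=cv2.INTER_CUBIC)]))
E
time python3 a.py
```

```text
(['top'], (array([ 0.58524825, -0.09575382, -0.0511135 ]), np.float64(361.0823529411765), {'top': np.float64(867.0)}))
(['scene'], (array([ 0.58059376, -0.09468847, -0.07037467]), np.float64(848.3568627450979), {'scene': np.float64(845.0)}))
(['top', 'scene'], (array([ 0.58396662, -0.0949122 , -0.05296465]), np.float64(1215.4352941176471), {'top': np.float64(867.0), 'scene': np.float64(845.0)}))
(['top'], (array([ 0.58455066, -0.0948841 , -0.05495166]), np.float64(354.98039215686276), {'top': np.float64(867.0)}))
(['scene'], (array([ 0.57990696, -0.09877323, -0.05133983]), np.float64(843.6313725490197), {'scene': np.float64(845.0)}))
(['top', 'scene'], (array([ 0.58402134, -0.09499597, -0.05820659]), np.float64(1210.5803921568627), {'top': np.float64(867.0), 'scene': np.float64(845.0)}))
(['top'], (array([ 0.5848258 , -0.09498638,  0.98883466]), np.float64(348.47058823529414), {'top': np.float64(867.0)}))
(['scene'], (array([ 0.58028436, -0.09746621,  0.98303812]), np.float64(842.8039215686274), {'scene': np.float64(845.0)}))
(['top', 'scene'], (array([ 0.58400348, -0.09496273,  0.9951867 ]), np.float64(1218.262745098039), {'top': np.float64(867.0), 'scene': np.float64(845.0)}))
top [345.84496124 164.88372093] 129 [ 0.6226934  -0.17109066  0.124     ]
top [335.75757576 174.93939394] 33 [ 0.59467521 -0.14439402  0.124     ]
top [212.57692308 190.69230769] 52 [0.54401529 0.17738483 0.124     ]
scene [208.68 178.34] 50 [ 0.62132648 -0.16867403  0.124     ]
scene [217.875  193.9375] 16 [ 0.6339071  -0.09324597  0.124     ]
scene [307.38181818 239.96363636] 55 [0.5407247  0.17878529 0.124     ]
cam box [[ 0.3430001  -0.14263823  0.125     ]]
rod ends top [[0.58310855 0.1416498  0.08      ]
 [0.48415905 0.12655456 0.08      ]]
real	0m6.586s
user	0m6.773s
sys	0m1.336s
```

View pics/latch0.png

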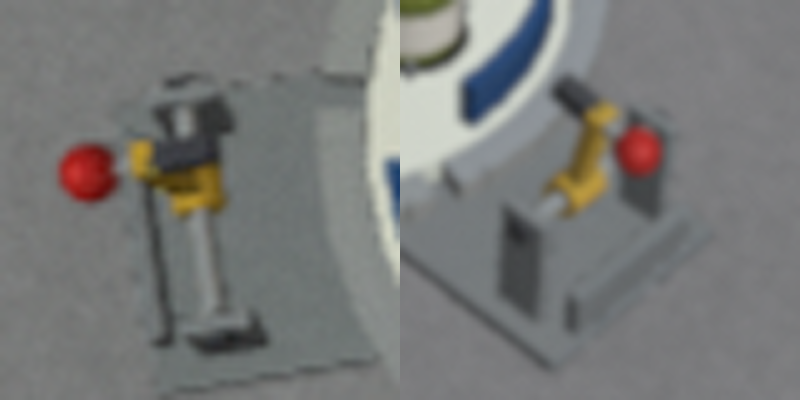

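Measurements so far:

| Quantity | Value |
|---|---|
| Axis | about (0.584, -0.095) |
| Nests | -3.2° + 60k |
| Marked jar | -63°, radius 84 mm, which matches a nest |
| Stand yaw | about 11° (camera at 245 mm, rod at 235 mm, knob at 276 mm, all consistent) |
| Hub offset | about +11 mm |
| Lock position | marked jar at about -172°, so about 109° clockwise |

I'll push 100° first, using the gap at 27°.

```bash
cat > rob.py <<'E'
from geo import *
from scipy.spatial.transform import Rotation as R
C=np.array([.584,-.0953]); YAW=np.radians(11.2)
def quat(yaw):  # tool down, tool y axis at world angle yaw
    y=np.array([np.cos(yaw),np.sin(yaw),0]); z=np.array([0,0,-1.]); x=np.cross(y,z)
    q=R.from_matrix(np.c_[x,y,z]).as_quat(); return q[[3,0,1,2]]
def rimpos(deg,z,r=.155):
    a=np.radians(deg); return np.array([C[0]+r*np.cos(a),C[1]+r*np.sin(a),z]), a
def look(tag=None,x0th=0.):
    ims={n:env.snapshot(n) for n in("top","scene")}
    if tag: [cv2.imwrite(f"pics/{tag}_{n}.png",i) for n,i in ims.items()]
    th=np.degrees(fit({"top":ims["top"]},[C[0],C[1],x0th],True)[0][0])
    dots={}
    for n in ims:
        h=cv2.cvtColor(ims[n],cv2.COLOR_BGR2HSV); m=(((h[...,0]<6)|(h[...,0]>174))&(h[...,1]>150)&(h[...,2]>80)).astype(np.uint8)
        _,_,st,ce=cv2.connectedComponentsWithStats(m)
        dots[n]=[(c.round(2).tolist(),int(s[4]),unproj(n,[c],.122)[0][:2].round(3).tolist()) for s,c in zip(st[1:],ce[1:]) if s[4]>8]
    return th%60,dots
def ft(): return env.get_state()["ft_force"]
def tang(deg):
    a=np.radians(deg); return float(ft()[:2]@[-np.sin(a),np.cos(a)])
E
python3 - <<'E'
from rob import *
off=np.pi  # choose half turn with least j6 excursion
for o in (0,np.pi):
    js=[env.inverse_kinematics(rimpos(d,z)[0],quat(np.radians(d)+o)) for d in (27,-30,-95) for z in (.06,.18)]
    print(o,[None if j is None else np.round(j,2).tolist() for j in js])
sy=lambda x,y,z:[*(C+R.from_euler('z',YAW).as_matrix()[:2,:2]@[x,y]),z]
for o in (0,np.pi/2,-np.pi/2,np.pi):
    j=env.inverse_kinematics(sy(.012,.33,.115),quat(YAW+o)); print(o,j is not None and np.round(j,2))
print(look())
E
```

```text
0 [[-0.15, 0.64, 1.25, -0.0, 1.25, -0.63], [-0.15, 0.54, 1.15, -0.0, 1.45, -0.63], [-0.35, 0.67, 1.2, -0.0, 1.27, 0.17], [-0.35, 0.57, 1.1, -0.0, 1.47, 0.17], [-0.55, 0.45, 1.54, -0.0, 1.15, 1.11], [-0.55, 0.33, 1.44, -0.0, 1.37, 1.11]]
3.141592653589793 [[-0.15, 0.64, 1.25, -0.0, 1.25, 2.52], [-0.15, 0.54, 1.15, -0.0, 1.45, 2.52], None, None, [-0.55, 0.45, 1.54, -0.0, 1.15, -2.03], [-0.55, 0.33, 1.44, -0.0, 1.37, -2.03]]
0 [ 0.26  0.3   1.62 -0.    1.22  0.06]
1.5707963267948966 [ 0.26  0.3   1.62 -0.    1.22 -1.51]
-1.5707963267948966 [ 0.26  0.3   1.62 -0.    1.22  1.64]
3.141592653589793 False
(np.float64(57.033571745808445), {'top': [([345.84, 164.88], 129, [0.623, -0.171]), ([335.63, 174.23], 35, [0.597, -0.144]), ([212.51, 190.73], 51, [0.544, 0.178])], 'scene': [([208.68, 178.34], 50, [0.62, -0.171]), ([217.88, 193.94], 16, [0.633, -0.095]), ([307.45, 239.93], 56, [0.539, 0.177])]})
```

```bash
cat > push.py <<'E'
from rob import *
def down(d,zt=.061):
    env.movep(rimpos(d,.17)[0],quat(np.radians(d)))
    env.servo_line(rimpos(d,zt)[0],max_speed=.12); print("down",ft().round(1),env.get_state()["ee_pos"].round(4))
def arc(d0,d1,step=7.5,v=.06,lim=12,z=.061):
    n=max(1,int(np.ceil(abs(d1-d0)/step)))
    for d in np.linspace(d0,d1,n+1)[1:]:
        p,a=rimpos(d,z); env.servo_line(p,quat(a),max_speed=v); f=tang(d)
        if abs(f)>lim: print("force stop",d,f); return d
    return d1
E
python3 - <<'E'
from push import *
env.gripper_close(grip_force=10)
down(26.8)
print(tang(26.8))
d=arc(26.8,17.8,3,.04)
print(tang(d),look(x0th=np.radians(-3)))
d=arc(d,2.8); print(tang(d),look(x0th=np.radians(-18)), env.get_state()["t"])
E
```

```text
down [ 0.4  0.7 -0.1] [ 0.7234 -0.0256  0.0623]
0.4409844635240706
1.2387823114402405 (np.float64(55.30438382866325), {'top': [([346.09, 165.55], 131, [0.621, -0.172]), ([336.19, 175.33], 36, [0.594, -0.146]), ([212.51, 190.73], 51, [0.544, 0.178])], 'scene': [([307.45, 239.93], 56, [0.539, 0.177])]})
-0.0682243164883677 (np.float64(39.24171656982081), {'top': [([348.85, 173.85], 131, [0.599, -0.179]), ([339.68, 184.85], 34, [0.569, -0.155]), ([212.46, 190.66], 50, [0.544, 0.178])], 'scene': [([215.94, 173.85], 34, [0.593, -0.179]), ([220.86, 191.61], 49, [0.621, -0.1]), ([307.41, 239.89], 54, [0.539, 0.177])]}) 8.45
```

Run:
```python
from push import *
d=arc(2.8,-70); print(tang(d),look(x0th=np.radians(-93)))
d=arc(d,-80,2.5,.03); print(d,tang(d),look("p1",x0th=np.radians(-104)), env.get_state()["t"])
```

```text
-0.0502818264727719 (np.float64(27.01790493109783), {'top': [([212.51, 190.73], 51, [0.544, 0.178]), ([329.8, 206.6], 87, [0.51, -0.13]), ([320.59, 215.06], 17, [0.487, -0.106])], 'scene': [([249.96, 171.55], 49, [0.505, -0.134]), ([248.47, 189.35], 68, [0.553, -0.066]), ([307.47, 239.85], 55, [0.539, 0.177])]})
-80 1.1839347149842314 (np.float64(17.462852067064844), {'top': [([212.51, 190.73], 51, [0.544, 0.178]), ([326.25, 209.61], 135, [0.502, -0.12]), ([316.18, 217.59], 22, [0.48, -0.094])], 'scene': [([254.33, 173.17], 42, [0.498, -0.12]), ([250.33, 191.05], 42, [0.553, -0.057]), ([307.47, 239.85], 55, [0.539, 0.177])]}) 14.9
```

Run:
```python
from push import *
p,a=rimpos(-78,.061); env.servo_line(p,quat(a),max_speed=.05); p[2]=.2; env.servo_line(p,max_speed=.2)
K=np.array([.5418,.1778]); n=np.array([-np.sin(YAW),np.cos(YAW)])
g=lambda s,z:[*(K+n*s),z]
env.movep(g(.05,.22),quat(YAW)); env.servo_line(g(.05,.114),max_speed=.15)
print(ft().round(1))
for s in np.arange(.03,-.0241,-.006):
    env.servo_line(g(s,.114),max_speed=.04); print(round(s,3),ft().round(2))
    if s<0: print(look()[1]["scene"][-1])
env.servo_line(g(.03,.114)); env.servo_line(g(.03,.22),max_speed=.2)
print(look("latch1",x0th=np.radians(-104)),env.get_state()["t"])
a=cv2.imread("pics/latch1_top.png")[165:225,200:260]; b=cv2.imread("pics/latch1_scene.png")[210:290,260:340]
cv2.imwrite("pics/latch1.png",np.hstack([cv2.resize(a,(400,400),interpolation=cv2.INTER_CUBIC),cv2.resize(b,(400,400),interpolation=cv2.INTER_CUBIC)]))
```

```text
[-0.9 -0.1  0.4]
0.03 [-0.42  0.13  1.26]
0.024 [0.52 0.46 0.71]
0.018 [-0.52  0.26 -0.71]
0.012 [-0.47 -0.25 -0.21]
0.006 [-0.16 -0.7  -0.14]
0.0 [1.37 0.84 0.48]
-0.006 [ 0.31 -0.39  0.24]
([279.55, 227.86], 22, [0.571, 0.106])
-0.012 [-0.04  0.27  0.18]
([279.55, 227.86], 22, [0.571, 0.106])
-0.018 [ 0.36 -0.11  0.24]
([279.67, 227.9], 21, [0.571, 0.106])
-0.024 [-0.36  0.43 -0.19]
([279.55, 227.86], 22, [0.571, 0.106])
(np.float64(17.462852067064844), {'top': [([246.98, 186.52], 48, [0.558, 0.088]), ([326.25, 209.61], 135, [0.502, -0.12]), ([316.35, 217.55], 20, [0.481, -0.095])], 'scene': [([254.3, 173.23], 43, [0.499, -0.12]), ([250.26, 190.95], 43, [0.553, -0.058]), ([280.09, 227.0], 32, [0.568, 0.104])]}) 23.6583
```

View pics/latch1.png

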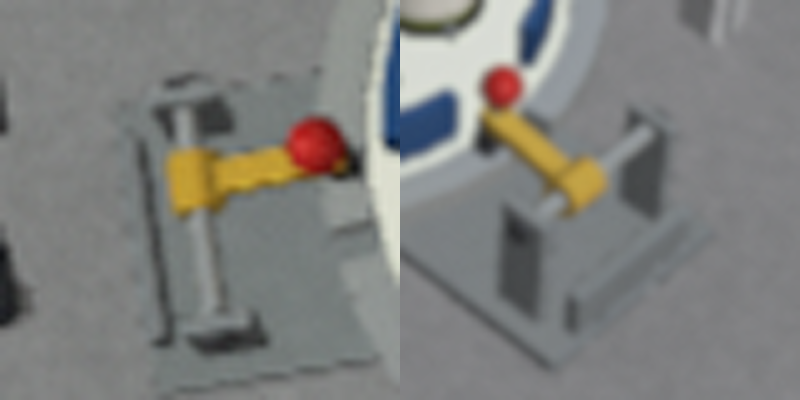

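The latch lies inward with its nose on the ring. In the left crop the nose is at about (345,160) and the notch at about (345,230), roughly 28 mm short, as planned. Now I ease the table on in small monitored steps.

Run:
```python
from push import *
def knob():
    im=env.snapshot("scene"); h=cv2.cvtColor(im,cv2.COLOR_BGR2HSV); m=(((h[...,0]<6)|(h[...,0]>174))&(h[...,1]>150)&(h[...,2]>80))
    m[:,:268]=0; m[:,295:]=0; m[:210]=0; m[245:]=0
    y,x=np.nonzero(m); return (round(x.mean(),1),round(y.mean(),1),len(x)) if len(x) else None
p,a=rimpos(-77,.2); p2=p.copy()
env.movep([.45,.0,.25],quat(a)); 
down(-76); d=arc(-76,-80,2,.04); k0=knob(); print(k0,tang(d))
d=arc(d,-85,1,.02,10); print(d,tang(d),knob())
for d in np.arange(-85.4,-95,-.4):
    p,a=rimpos(d,.061); env.servo_line(p,quat(a),max_speed=.01); f=tang(d); k=knob()
    print(round(d,1),round(f,1),k)
    if abs(f)>7 or (k and k[1]-k0[1]>1.3): break
print(look("p2",x0th=np.radians(-110)),env.get_state()["t"])
```

```text
down [ 0.3 -1.3  0.7] [ 0.6224 -0.2461  0.0622]
(np.float64(280.1), np.float64(227.0), 32) -1.0889113450382852
-85 2.5860411534726886 (np.float64(280.3), np.float64(226.8), 37)
-85.4 3.9 (np.float64(280.3), np.float64(226.8), 37)
-85.8 3.0 (np.float64(280.3), np.float64(226.8), 37)
-86.2 4.2 (np.float64(280.3), np.float64(226.8), 37)
-86.6 3.4 (np.float64(280.4), np.float64(226.8), 36)
-87.0 3.1 (np.float64(280.4), np.float64(226.8), 36)
-87.4 3.2 (np.float64(280.3), np.float64(226.7), 36)
-87.8 4.3 (np.float64(280.2), np.float64(226.7), 37)
-88.2 3.3 (np.float64(280.2), np.float64(226.7), 37)
-88.6 3.4 (np.float64(280.2), np.float64(226.7), 37)
-89.0 3.5 (np.float64(280.2), np.float64(226.7), 37)
-89.4 3.3 (np.float64(280.2), np.float64(226.8), 38)
-89.8 2.7 (np.float64(280.2), np.float64(226.8), 38)
-90.2 3.4 (np.float64(278.6), np.float64(228.4), 37)
(np.float64(7.214859173174062), {'top': [([249.21, 187.17], 48, [0.556, 0.082]), ([320.73, 210.71], 139, [0.499, -0.106]), ([309.43, 217.0], 14, [0.482, -0.077])], 'scene': [([257.9, 175.49], 49, [0.496, -0.105]), ([251.18, 191.82], 17, [0.553, -0.053]), ([278.67, 228.5], 36, [0.574, 0.106])]}) 33.1417
```

The knob dropped at finger angle -90.2° with only about 3 N on the rim. I'll back off, lift clear and verify.

Run:
```python
from push import *
p,a=rimpos(-84,.061); env.servo_line(p,quat(a),max_speed=.05); p[2]=.22; env.servo_line(p,max_speed=.15)
print(look("p3",x0th=np.radians(-110)),env.get_state()["t"],ft().round(1))
n=np.array([-np.sin(YAW),np.cos(YAW)]); hx=np.array([np.cos(YAW),np.sin(YAW)])
for L in(.18,.09,0):
    b=np.radians(56+102)-L; q=C+hx*.012+n*(.238+.063*np.cos(b)); print(L,proj("scene",[*q,.072+.063*np.sin(b)]),proj("top",[*q,.072+.063*np.sin(b)]))
t=cv2.imread("pics/p3_top.png")[140:290,190:390]; b=cv2.imread("pics/p3_scene.png")[150:290,180:320]
cv2.imwrite("pics/p3.png",np.hstack([cv2.resize(t,(400,300),interpolation=cv2.INTER_CUBIC),cv2.resize(b,(300,300),interpolation=cv2.INTER_CUBIC)]))
```

```text
(np.float64(7.214859173174062), {'top': [([249.26, 187.04], 46, [0.557, 0.082]), ([320.83, 210.62], 136, [0.499, -0.106]), ([310.41, 218.0], 17, [0.479, -0.079])], 'scene': [([258.0, 175.5], 50, [0.496, -0.105]), ([251.18, 191.82], 17, [0.553, -0.053]), ([278.67, 228.5], 36, [0.574, 0.106])]}) 34.9333 [ 0.2 -0.   0.4]
0.18 [[278.81142671 226.8271839 ]] [[247.4300912  186.96081843]]
0.09 [[277.95609181 227.66973966]] [[248.61183356 187.1501181 ]]
0 [[277.234007   228.65635001]] [[249.62192528 187.38266347]]
```

View pics/p3.png

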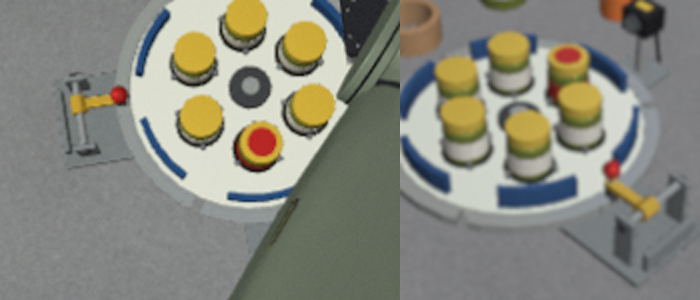

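The marked jar is at the front and the latch knob has moved by the full 0.18 rad: (-1.55, +1.7) px observed against (-1.58, +1.8) px predicted in the scene view, and the top view agrees. The arm is clear.

Run:
```python
from station import env
env.sleep(.3); print(env.sign_off())
```

```text
the job is handed in; nothing more can be done
None
```

The marked jar stands in front of the label camera with the latch dropped fully into its notch; the arm is clear, and I handed the job in at about 35 s of the 69 s allowed (sign-off returned no verdict).

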